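# Set the torque tester to its largest range and zero it

### The job

Get the bench torque tester ready for a big wrench: with a fingertip, turn the knurled dial until it clicks in with its white pointer line at the largest round mark, then press the push button on the same case all the way down and let it spring back. Only touch and push: do not pick up or shift the loose socket, wrench, carton or tin, and leave the dial clicked in at that mark.

Things in the scene. Friction and masses are not known exactly. Their poses are not given: they have to be found in the camera images.
- tester: Grey metal torque tester bolted to the bench, 170 (x) by 260 (y) by 60 mm high, dark flat top. Origin at the centre of its underside; x points away from its front, y to its left, z up. On its top, in its frame: dial axis at (0, -65) mm; push button at (-45, 75); at (35, 88) a fixed steel drive stub 48 mm across, 20 mm high; the loose socket near (55, 22).
- dial_top (a point): Centre of the flat top of the black knurled dial, on its axis, 86 mm above the bench (26 mm above the case). 92 mm across, too wide to pinch; upright ridges round the rim, 4 to 23 mm above the case; white pointer line on top, 18 to 42 mm out. Turn by a fingertip pressed on its top about 30 mm off the axis and moved round in an arc, or by pushing along the rim. 10 N down is enough; it does not sink.
- dial (a joint): Dial angle in rad, growing clockwise seen from above. Sprung detents at 0 (pointer at small dot), 0.628 (medium dot), 1.257 (large dot: wanted), 1.885 (bar); stops at -0.15 and 2.035. It starts at the small or medium dot. Leaving a detent takes about 0.1 N m; let go before half way (0.314 rad) it springs back, past it it snaps on to the next.
- large_mark (a point): Centre of the large white dot (16 mm), a flat mark on the case 60 mm from the dial's axis. The marks lie in an arc on the dial's far (+x) side, 36 degrees apart; clockwise from above: small dot (5 mm), medium dot (9 mm), large dot, bar (16 by 4 mm), in directions +54, +18, -18 and -54 degrees from the tester's x axis.
- zero_top (a point): Centre of the top of the grey round push button, 24 mm across, in a steel collar on the case; it is pressed straight down.
- zero (a joint): Button travel in m: 0 released, 0.006 fully down; the spring takes 5 N at the bottom and brings it back.
- socket_mid (a point): Half-way up a loose steel socket, 28 mm across and 38 mm high, standing on the tester's top. Leave alone.
- wrench_mid (a point): Middle of a steel wrench about 200 mm long, lying on the bench on the tester's right (-y). Leave alone.
- carton: Closed cardboard carton, 100 by 70 by 45 mm high, on the bench on the tester's left (+y). Origin at the centre of its underside. Leave alone.
- tin: Steel jar, 56 mm across and 75 mm high, on the bench behind the tester (+x). Origin at the centre of its underside. Leave alone.

How it is judged:
By the outcome, as a careful person would: the job done as asked, in the order asked, and still so for the second after the job is handed in, with the robot touching nothing.
It also fails if it takes over 42 s, if anything falls off the work surface, if the arm or the gripper's body presses on something with over 40 N, if the wrist force passes 120 N, or if a joint passes its speed limit or range.

### The arm

A 6-joint arm with a two-finger parallel gripper is mounted at the origin on the work surface. World frame = base frame: x ahead of the robot, y to its left, z up, the work surface at z = 0. Lengths are in m, angles in degrees, forces in N, time in s.
With the tool pointing down it reaches from about 0.25 to 0.725 m from the base axis. Payload 9.7 kg.
Tool frame: the origin (TCP) lies midway between the tips of the shut fingers; the grasp point (between the pads) lies 19 mm behind it; z points along the fingers, y is the line along which they close (so a half turn about z gives the same grasp; the last joint's range is limited). The gripper opens to 85 mm and grips with 20 to 120 N. Pads are 22 mm wide; open, the fingers measure 114 mm over their backs; the gripper's body (76 mm by 85 mm) begins 54 mm behind the grasp point. The pads swing forward as they close: fully open they stand 13 mm farther back than shut.
Start: joints at [-76.433, 4.979, 10.078, 95.1, 0, 90], TCP at [0.129, -0.535, 0.231] pointing down, gripper open.
Joint ranges: [-179.16, 179.16], [-48.56, 103.87], [-65.8, 70.77], [-126.05, 130.52], [-82.76, 87.17], [-180, 180]. Speed limits (degrees/s): [127.2, 127.2, 147.25, 180, 180, 180].

### API

Orientations are given as [roll, pitch, yaw] about the fixed x, y, z axes, in that order (R = Rz(yaw) Ry(pitch) Rx(roll)).
In Python, from workcell import bot gives the robot as it stands.
- The arm moves only by the shell command python3 -m crank 'ROWS' [FORCE]. ROWS is JSON, a list of rows, each an object with "gripper": the finger opening in mm, from 0 to 85.4; "travel": the shift along the tool's x, y, z in mm, a list of three; "twist": the turn, a rotation vector about the tool's x, y, z in rad, a list of three. In form: [{"gripper": gripper, "travel": [tx, ty, tz], "twist": [rx, ry, rz]}, ...]. A call has 1 to 12 rows; each row shifts and turns the commanded pose from where the row before left it, along the tool's axes as they then stand; what a row does not reach is not made up. A row lasts 1/8 s, in which the tool goes at most 62.5 mm and 10.7 degrees, less where a joint would pass 70% of its speed; a pose out of reach is approached as far as the arm can. A call is refused whole if a number of a shift passes 62.5 or a number of a turn 0.188, either way. A call with a gripper value outside its range is refused whole. The fingers move at their own pace and stop on an object; FORCE is the grip in N (left out, the last holds). Time passes only in rows, so rows that do not move let the fingers close. It gives the time, the measured TCP pose, the force, the opening and the grip force at its end, in the units of the state.
- bot.get_obs(): the state, without advancing time (a new reading comes with each control period).
- bot.camera(name): name is "scene" or "top"; returns the picture (384x512x3 uint8, red, green, blue); there is no depth.
- bot.calibration(name): a dict with "vfov" (degrees; the focal length in pixels is half the picture's height over the tangent of half this angle, whatever the lens; pixels are square), "cx", "cy" (the principal point, pixels), "camera_from_world" (4x4, takes a point from world to camera coordinates). Camera axes: x right, y down, z forward; pixel columns grow to the right and rows downward; lengths in m; the calibration is good to about 2 mm. A picture is of the moment at which its call begins. calibration takes no time and is no camera call.
- bot.job_done(): hands the job in; it is judged then, once.
The state is a dict: "time": time; "q": joint angles; "qd": joint speeds; "joint_efforts": joint torques, N m; "ee_pos": TCP position; "tcp_rot": TCP orientation; "wrist_force": force on the tool from outside, world axes, zero at the start; "torque": the same for the moment, N m; "opening": finger opening in m; "grasp_force": force on a finger pad.
Only numpy, scipy, OpenCV 4.12 (cv2) and the standard library are available. Lean on these libraries where they do the work, as an engineer would, in place of code of your own. Each camera call takes 0.05 s, during which the arm holds its last target. There are 200 camera calls.

## Working session

There is one attempt and no reset: what is moved stays moved. The work goes in short steps, Python scripts to look and compute and a shell command to move; the robot and the scene stay as the last step left them, time stands still between calls to the robot, and variables do not carry over. Pictures are saved under pics/ and viewed, at most 10 in all, crops included, and the job is handed in when it is done.

```bash
mkdir -p pics; ls
python3 - <<'E'
from workcell import bot
import cv2,numpy as np
for n in("scene","top"):
    cv2.imwrite(f"pics/{n}0.png",bot.camera(n)[:,:,::-1]); c=bot.calibration(n); print(n,c["vfov"],c["cx"],c["cy"],np.round(c["camera_from_world"],4).tolist(), c.keys())
print(bot.get_obs())
E
```

```text
pics
scene 48.2679232341354 252.64593158542533 193.18271083792666 [[-0.8385, 0.5449, -0.0097, 0.5112], [0.3325, 0.4973, -0.8014, -0.1707], [-0.4318, -0.6752, -0.5981, 1.3026], [0.0, 0.0, 0.0, 1.0]] dict_keys(['vfov', 'cx', 'cy', 'camera_from_world'])
top 47.56569617168589 256.92459070654996 192.05745921967815 [[0.0187, -0.9998, 0.0006, 0.0141], [-0.9931, -0.0186, -0.1161, 0.6067], [0.1161, 0.0016, -0.9932, 0.963], [0.0, 0.0, 0.0, 1.0]] dict_keys(['vfov', 'cx', 'cy', 'camera_from_world'])
{'time': 0.1, 'q': array([-7.64330338e+01,  5.00740183e+00,  1.00402091e+01,  9.50988598e+01,
       -1.41175431e-04,  9.00004578e+01]), 'qd': array([-0.07708618, -0.08343069,  0.11181647,  0.01614405, -0.00560605,
        0.00132338]), 'joint_efforts': array([ 1.22986236e-03, -5.21562266e+01,  4.65651369e+01,  1.60404062e-02,
        6.43912495e-05, -9.74636180e-06]), 'ee_pos': array([ 0.12897379, -0.5344648 ,  0.23067009]), 'tcp_rot': array([-1.79933947e+02,  1.41703144e-04,  1.35665085e+01]), 'wrist_force': array([ 0.03302748, -0.59924235, -0.48731111]), 'torque': array([-0.00037608, -0.04965587, -0.01276747]), 'grasp_force': 0.0, 'opening': 0.08535189937128007}
```

View pics/scene0.png

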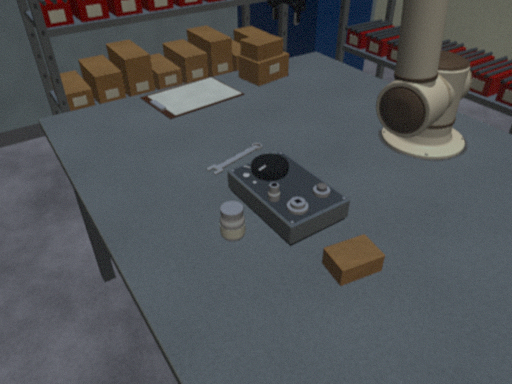

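View pics/top0.png

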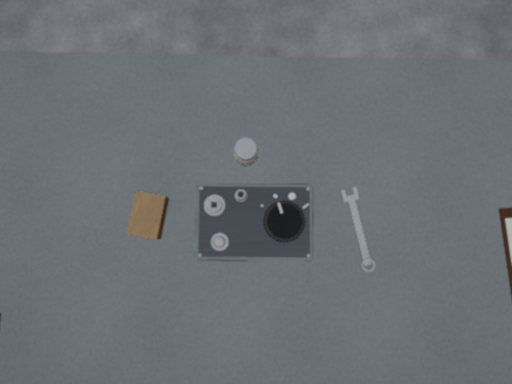

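The top view shows the tester centred near (254,222), with the dial at (285,221), the button at (220,242) and the large dot at (292,196). The pointer looks to be near the medium dot at (276,196). I'll enlarge it.

Run:
```python
import cv2
i=cv2.imread("pics/top0.png")[175:270,190:322]
cv2.imwrite("pics/crop0.png",cv2.resize(i,None,fx=6,fy=6,interpolation=cv2.INTER_CUBIC))
```

```text
(no output)
```

View pics/crop0.png

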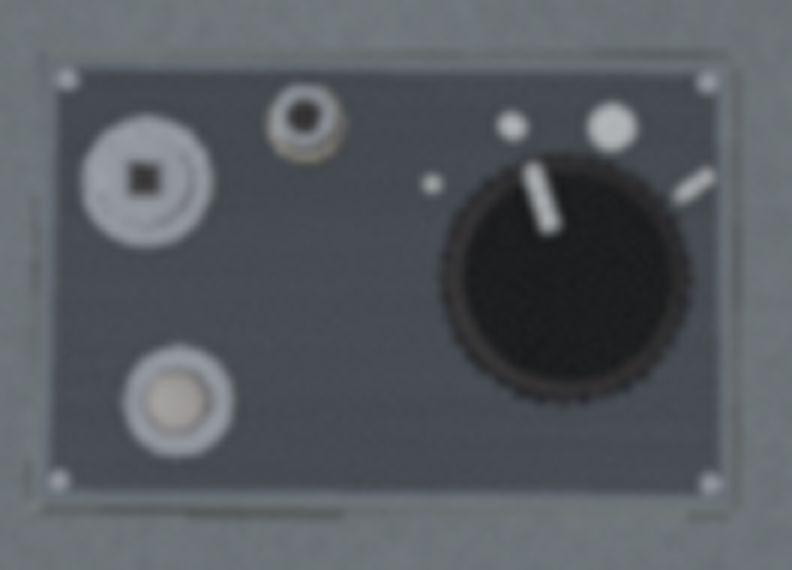

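The pointer sits at the medium dot, so the dial starts at 0.628 and needs one detent clockwise. In the crop the dial is at (566,280), the button at (176,397), the marks at (432,184), (512,126), (612,127) and (693,185), and the corner screws are visible. Next I'll fit the tester pose.

```bash
cat > h.py <<'E'
import numpy as np
from workcell import bot
from scipy.optimize import least_squares
def proj(n,P):
    c=bot.calibration(n);f=192/np.tan(np.radians(c["vfov"]/2));T=np.array(c["camera_from_world"])
    p=np.atleast_2d(P)@T[:3,:3].T+T[:3,3];return p[:,:2]/p[:,2:]*f+[c["cx"],c["cy"]]
def w(X,P):
    c,s=np.cos(X[2]),np.sin(X[2]);P=np.array(P,float);return P@np.array([[c,s,0],[-s,c,0],[0,0,1]])+[X[0],X[1],0]
E
python3 - <<'E'
from h import *
a=np.radians([54,18,-18,-54])
P=[[.06*np.cos(t),-.065+.06*np.sin(t),.06] for t in a]+[[0,-.065,.086],[-.045,.075,.068]]
uv=(np.array([(432,184),(512,126),(612,127),(693,185),(566,280),(176,397)])+.5)/6-.5+[190,175]
r=least_squares(lambda X:(proj("top",w(X,P))-uv).ravel(),[.4,0,0])
X=r.x;print(X,np.round(r.fun,2)); np.save("X.npy",X)
print("dial",w(X,P[4]),"btn",w(X,P[5]),"scene px",proj("scene",w(X,P)).round(1).tolist())
o=bot.get_obs();print(o["ee_pos"])
from scipy.spatial.transform import Rotation as R
Rt=R.from_euler("xyz",o["tcp_rot"],degrees=True).as_matrix();print(Rt.round(3))
for ang in(180,200):
    t=np.radians(ang); g=w(X,[.03*np.cos(t),-.065+.03*np.sin(t),.12]);print(ang,g,"tool mm",Rt.T@(g-o["ee_pos"])*1e3)
E
```

```text
[0.53889632 0.03118874 0.00423036] [-0.17 -0.08  0.07  0.05  0.01  0.12 -0.07  0.38 -0.09 -0.51  0.24  0.07]
dial [ 0.53917129 -0.03381068  0.086     ] btn [0.49357945 0.1059977  0.068     ] scene px [[268.5, 184.5], [253.7, 181.4], [245.4, 174.1], [246.3, 165.8], [269.1, 161.4], [320.4, 189.5]]
[ 0.12897379 -0.5344648   0.23067009]
[[ 0.972  0.235 -0.   ]
 [ 0.235 -0.972  0.001]
 [-0.    -0.001 -1.   ]]
180 [ 0.50917156 -0.03393759  0.12      ] tool mm [ 487.00051054 -397.24930479  111.12692095]
200 [ 0.51102417 -0.04419045  0.12      ] tool mm [ 486.39637731 -386.84795094  111.11493141]
```

Run:
```python
import cv2
i=cv2.imread("pics/scene0.png")[140:245,215:355]
cv2.imwrite("pics/crop1.png",cv2.resize(i,None,fx=5.5,fy=5.5,interpolation=cv2.INTER_CUBIC))
```

```text
(no output)
```

View pics/crop1.png

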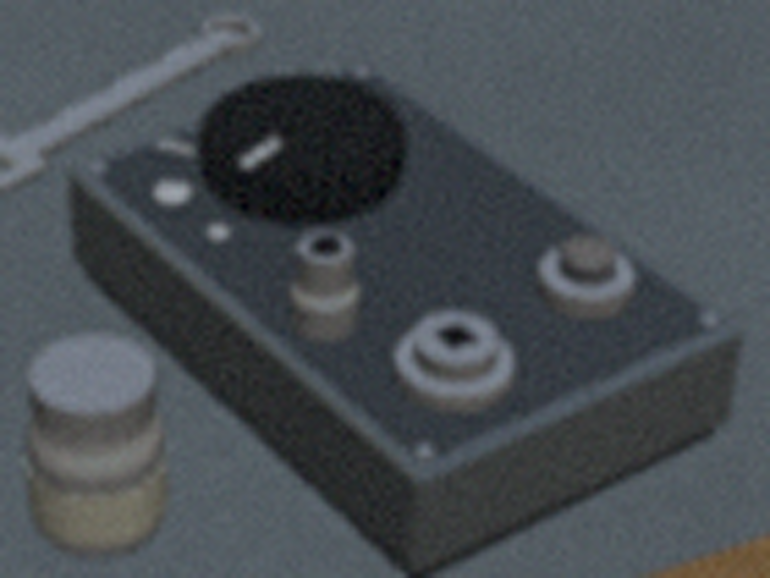

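The button top is about 5 px higher in the scene view than I assumed, so z is about 0.08 m. It stands proud of its collar, so shut fingers can press it. I'll move to above the dial's near side now.

```bash
python3 -m crank '[{"gripper":0,"travel":[0,0,0],"twist":[0,0,0.118]},{"gripper":0,"travel":[0,0,0],"twist":[0,0,0.119]},{"gripper":0,"travel":[32,-41,0],"twist":[0,0,0]},{"gripper":0,"travel":[32,-41,0],"twist":[0,0,0]},{"gripper":0,"travel":[32,-41,0],"twist":[0,0,0]},{"gripper":0,"travel":[32,-41,0],"twist":[0,0,0]},{"gripper":0,"travel":[32,-41,0],"twist":[0,0,0]},{"gripper":0,"travel":[32,-41,0],"twist":[0,0,0]},{"gripper":0,"travel":[32,-41,0],"twist":[0,0,0]},{"gripper":0,"travel":[32,-41,0],"twist":[0,0,0]},{"gripper":0,"travel":[32,-41,0],"twist":[0,0,0]},{"gripper":0,"travel":[32,-41,0],"twist":[0,0,0]}]'
python3 - <<'E'
from h import *
X=np.load("X.npy")
uv=(np.array([176,397])+.5)/6-.5+[190,175]; us=(np.array([592,250])+.5)/5.5-.5+[215,140]-[.8,.6]
r=least_squares(lambda p:np.r_[proj("top",p)[0]-uv,proj("scene",p)[0]-us],[.49,.1,.07]);print("btn",r.x,r.fun)
E
```

```text
time: 1.6
ee_pos: [0.4498, -0.1231, 0.2311]
tcp_rot: [180.0, 0.0, -0.0]
wrist_force: [1.5, -1.3, 0.1]
opening: 0.0
grasp_force: 0.0
btn [0.49306482 0.10587379 0.0819792 ] [-0.25917201  0.27783361 -0.39746826 -0.0145039 ]
```

```bash
python3 -m crank '[{"gripper":0,"travel":[31,-40,0],"twist":[0,0,0]},{"gripper":0,"travel":[30,-39,0],"twist":[0,0,0]},{"gripper":0,"travel":[0,0,45],"twist":[0,0,0]},{"gripper":0,"travel":[0,0,45],"twist":[0,0,0]},{"gripper":0,"travel":[0,0,35],"twist":[0,0,0]},{"gripper":0,"travel":[0,0,10],"twist":[0,0,0]},{"gripper":0,"travel":[0,0,4],"twist":[0,0,0]},{"gripper":0,"travel":[0,0,4],"twist":[0,0,0]},{"gripper":0,"travel":[0,0,2],"twist":[0,0,0]},{"gripper":0,"travel":[0,0,0],"twist":[0,0,0]}]'
```

```text
time: 2.85
ee_pos: [0.5103, -0.0458, 0.0867]
tcp_rot: [180.0, -0.0, -0.0]
wrist_force: [0.6, 0.4, -0.0]
opening: -0.0001
grasp_force: 0.0
```

Just above the top; press a little.

```bash
python3 -m crank '[{"gripper":0,"travel":[0,0,1],"twist":[0,0,0]},{"gripper":0,"travel":[0,0,0.7],"twist":[0,0,0]},{"gripper":0,"travel":[0,0,0],"twist":[0,0,0]}]'
```

```text
time: 3.22
ee_pos: [0.5104, -0.0458, 0.0859]
tcp_rot: [180.0, -0.1, -0.0]
wrist_force: [-3.0, -0.2, 8.8]
opening: 0.0001
grasp_force: 4.5
```

```bash
python3 -m crank '[{"gripper":0,"travel":[0,0,1],"twist":[0,0,0]},{"gripper":0,"travel":[-1.1,-3.1,0],"twist":[0,0,0]},{"gripper":0,"travel":[-0.8,-3.2,0],"twist":[0,0,0]},{"gripper":0,"travel":[-0.4,-3.2,0],"twist":[0,0,0]},{"gripper":0,"travel":[-0.1,-3.3,0],"twist":[0,0,0]},{"gripper":0,"travel":[0.3,-3.2,0],"twist":[0,0,0]},{"gripper":0,"travel":[0.5,-3.2,0],"twist":[0,0,0]},{"gripper":0,"travel":[0.6,-2.1,0],"twist":[0,0,0]},{"gripper":0,"travel":[0,0,0],"twist":[0,0,0]}]'
python3 - <<'E'
from h import *
import cv2
i=bot.camera("scene");cv2.imwrite("pics/s1.png",cv2.resize(i[130:235,205:345,::-1],None,fx=5.5,fy=5.5,interpolation=cv2.INTER_CUBIC))
E
```

```text
time: 4.35
ee_pos: [0.5107, -0.0242, 0.0859]
tcp_rot: [-180.0, -0.3, 0.0]
wrist_force: [0.5, 2.2, 12.2]
opening: 0.0001
grasp_force: 5.9
```

View pics/s1.png

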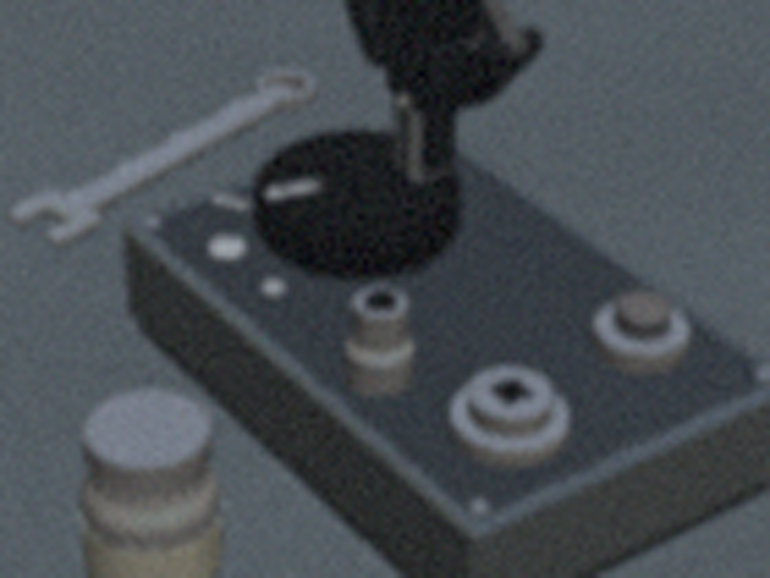

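The pointer has turned and now runs from (268,193) to (322,184) in the crop. I'll work out its angle in the tester frame.

```bash
cat >> h.py <<'E'
def ang(n,uv,z=.086):
    "tester-frame angle (deg), radius (mm) about the dial axis of pixels on plane z"
    X=np.load("X.npy");out=[]
    for p in np.atleast_2d(uv):
        s=least_squares(lambda q:proj(n,w(X,[q[0],q[1],z]))[0]-p,[0.03,-.065]).x-[0,-.065]
        out.append((np.degrees(np.arctan2(s[1],s[0])),np.hypot(*s)*1e3))
    return np.round(out,1)
E
python3 - <<'E'
from h import *
c=lambda a:(np.array(a)+.5)/5.5-.5
print("now",ang("scene",c([(268,193),(322,184)])+[205,130]))
print("before",ang("scene",c([(243,163),(280,142)])+[215,140]))
print("large dot",ang("scene",c([(227,246)])+[205,130],.06))
E
```

```text
now [[-13.2  40.7]
 [ -7.4  16.1]]
before [[19.9 42.3]
 [29.5 19.8]]
large dot [[-16.9  59. ]]
```

The pointer is close to -18°, allowing for the bias seen in the "before" reading. I'll lift off, move over the button and check.

```bash
python3 -m crank '[{"gripper":0,"travel":[0,0,-3],"twist":[0,0,0]},{"gripper":0,"travel":[0,0,-10],"twist":[0,0,0]},{"gripper":0,"travel":[0,0,-20],"twist":[0,0,0]},{"gripper":0,"travel":[-6,-45,0],"twist":[0,0,0]},{"gripper":0,"travel":[-6,-45,0],"twist":[0,0,0]},{"gripper":0,"travel":[-5,-40,0],"twist":[0,0,0]},{"gripper":0,"travel":[0,0,0],"twist":[0,0,0]}]'
python3 - <<'E'
from h import *
import cv2
a=bot.camera("scene")[130:235,205:345,::-1];b=bot.camera("top")[175:280,185:325,::-1]
f=lambda i:cv2.resize(i,None,fx=5.5,fy=5.5,interpolation=cv2.INTER_CUBIC)
cv2.imwrite("pics/s2.png",f(a));cv2.imwrite("pics/t2.png",f(b))
E
```

```text
time: 5.28
ee_pos: [0.492, 0.0505, 0.118]
tcp_rot: [-177.6, 0.0, 4.5]
wrist_force: [-0.2, -0.0, 0.8]
opening: -0.0001
grasp_force: 0.0
```

View pics/s2.png

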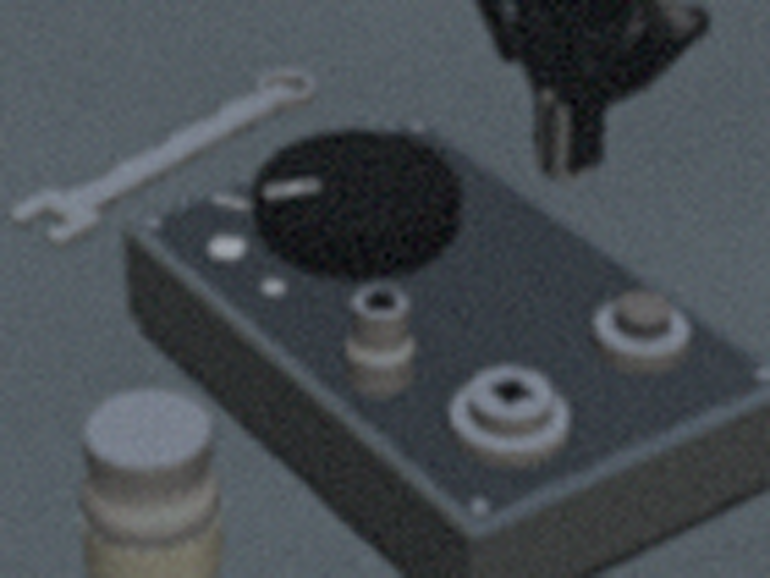

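View pics/t2.png

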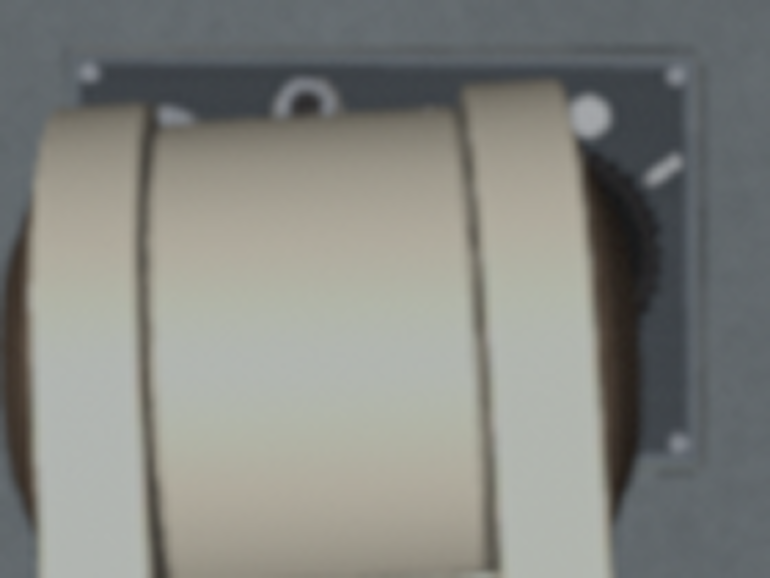

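The arm covers the dial in the top view. The scene view shows the dial's pointer still at (264,189)–(320,183), on the large mark. The last sweep was clipped by joint speed, so I'll compute the correction.

```bash
cat > go.py <<'E'
from h import *
from scipy.spatial.transform import Rotation as R
o=bot.get_obs();A=R.from_euler("xyz",o["tcp_rot"],degrees=True)
print(o["time"],o["ee_pos"],o["tcp_rot"],o["q"].round(1),o["qd"].round(1))
print("twist",(A.inv()*R.from_euler("xyz",[180,0,0],degrees=True)).as_rotvec().round(4),"world move mm",((np.array([.4933,.106,.12])-o["ee_pos"])*1e3).round(1))
E
python3 go.py
python3 - <<'E'
from h import *
c=lambda a:(np.array(a)+.5)/5.5-.5
print(ang("scene",c([(264,189),(320,183)])+[205,130]))
E
```

```text
5.375 [0.49237174 0.04958008 0.11794104] [-1.77635589e+02  3.41646128e-02  4.44399414e+00] [  4.4  -3.3 -10.8  82.5   2.4 179.9] [-0.6  0.2  0.2  0.  -0.   0. ]
twist [-0.0412  0.0022  0.0775] world move mm [ 0.9 56.4  2.1]
[[-18.3  41.4]
 [-11.3  16.6]]
```

Joint 6 is at its 180° limit, so yaw must be at least q1. I'll turn to yaw 25° and then shift.

```bash
python3 -m crank '[{"gripper":0,"travel":[0,0,0],"twist":[-0.041,0,0]},{"gripper":0,"travel":[0,0,0],"twist":[0,0,-0.18]},{"gripper":0,"travel":[0,0,0],"twist":[0,0,-0.18]},{"gripper":0,"travel":[8,-17,0],"twist":[0,0,0]},{"gripper":0,"travel":[8,-17,0],"twist":[0,0,0]},{"gripper":0,"travel":[8.5,-17,0],"twist":[0,0,0]},{"gripper":0,"travel":[0,0,0],"twist":[0,0,0]},{"gripper":0,"travel":[0,0,0],"twist":[0,0,0]}]'; python3 go.py
```

```text
time: 6.38
ee_pos: [0.4929, 0.1003, 0.1182]
tcp_rot: [-179.7, -0.1, 25.6]
wrist_force: [-0.4, -0.3, -0.9]
opening: -0.0002
grasp_force: 0.0
6.375 [0.4929436  0.10030038 0.11823739] [-1.79724564e+02 -5.86535562e-02  2.56012455e+01] [ 11.3  -2.2  -9.7  82.5   0.3 165.7] [-0.8 -0.2 -0.1  0.   0.2 -0.2]
twist [-5.000e-03  1.000e-04  4.468e-01] world move mm [0.4 5.7 1.8]
```

```bash
python3 -m crank '[{"gripper":0,"travel":[2.6,-5,0],"twist":[0,0,0]},{"gripper":0,"travel":[0,0,15],"twist":[0,0,0]},{"gripper":0,"travel":[0,0,12],"twist":[0,0,0]},{"gripper":0,"travel":[0,0,4],"twist":[0,0,0]},{"gripper":0,"travel":[0,0,2],"twist":[0,0,0]},{"gripper":0,"travel":[0,0,1.5],"twist":[0,0,0]},{"gripper":0,"travel":[0,0,0],"twist":[0,0,0]}]'
```

```text
time: 7.25
ee_pos: [0.4933, 0.106, 0.084]
tcp_rot: [-179.7, -0.1, 25.6]
wrist_force: [-0.2, -0.6, 0.3]
opening: 0.0003
grasp_force: 0.0
```

```bash
python3 -m crank '[{"gripper":0,"travel":[0,0,2],"twist":[0,0,0]},{"gripper":0,"travel":[0,0,2],"twist":[0,0,0]},{"gripper":0,"travel":[0,0,0],"twist":[0,0,0]}]';python3 -m crank '[{"gripper":0,"travel":[0,0,1],"twist":[0,0,0]},{"gripper":0,"travel":[0,0,1],"twist":[0,0,0]},{"gripper":0,"travel":[0,0,0],"twist":[0,0,0]}]'
```

```text
time: 7.62
ee_pos: [0.4933, 0.1061, 0.08]
tcp_rot: [-179.7, -0.1, 25.6]
wrist_force: [0.8, 0.4, 2.9]
opening: -0.0002
grasp_force: 1.2
time: 8.0
ee_pos: [0.4933, 0.1061, 0.078]
tcp_rot: [-179.7, -0.1, 25.6]
wrist_force: [1.7, 0.8, 3.7]
opening: -0.0002
grasp_force: 1.8
```

```bash
python3 -m crank '[{"gripper":0,"travel":[0,0,1],"twist":[0,0,0]},{"gripper":0,"travel":[0,0,1],"twist":[0,0,0]},{"gripper":0,"travel":[0,0,0],"twist":[0,0,0]}]';python3 -m crank '[{"gripper":0,"travel":[0,0,1],"twist":[0,0,0]},{"gripper":0,"travel":[0,0,0.5],"twist":[0,0,0]},{"gripper":0,"travel":[0,0,0],"twist":[0,0,0]}]'
```

```text
time: 8.38
ee_pos: [0.4934, 0.1061, 0.0761]
tcp_rot: [-179.7, -0.1, 25.6]
wrist_force: [1.8, -0.5, 4.5]
opening: -0.0002
grasp_force: 2.7
time: 8.75
ee_pos: [0.4934, 0.1061, 0.0759]
tcp_rot: [-179.7, -0.2, 25.6]
wrist_force: [-3.5, -0.7, 15.7]
opening: 0.0
grasp_force: 7.9
```

It hit a hard stop after about 6 mm of travel, at the expected 5 N spring load. I'll press a touch more, then release straight up and clear the area.

```bash
python3 -m crank '[{"gripper":0,"travel":[0,0,0.6],"twist":[0,0,0]},{"gripper":0,"travel":[0,0,0],"twist":[0,0,0]},{"gripper":0,"travel":[0,0,-3],"twist":[0,0,0]},{"gripper":0,"travel":[0,0,-6],"twist":[0,0,0]},{"gripper":0,"travel":[0,0,-15],"twist":[0,0,0]},{"gripper":0,"travel":[0,0,-30],"twist":[0,0,0]},{"gripper":0,"travel":[0,0,-30],"twist":[0,0,0]},{"gripper":0,"travel":[-30,0,0],"twist":[0,0,0]},{"gripper":0,"travel":[-30,0,0],"twist":[0,0,0]},{"gripper":0,"travel":[-30,0,0],"twist":[0,0,0]},{"gripper":0,"travel":[0,0,0],"twist":[0,0,0]}]'
python3 - <<'E'
from h import *
import cv2
a=bot.camera("scene")[130:235,205:345,::-1]
cv2.imwrite("pics/s3.png",cv2.resize(a,None,fx=5.5,fy=5.5,interpolation=cv2.INTER_CUBIC))
E
```

```text
time: 10.12
ee_pos: [0.4109, 0.0663, 0.1584]
tcp_rot: [-179.7, -0.1, 25.5]
wrist_force: [1.3, 0.5, -0.0]
opening: -0.0001
grasp_force: 0.0
```

View pics/s3.png

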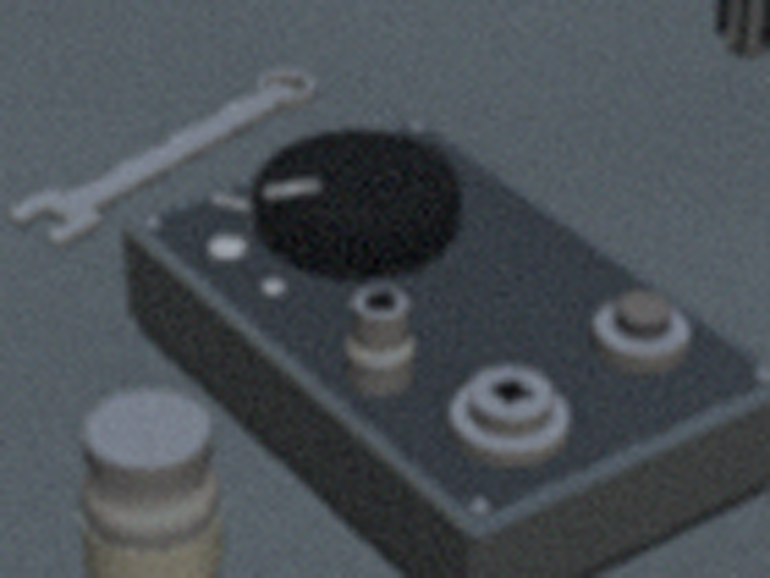

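The pointer is at (264,188)–(320,184), still on the large-dot detent. The button at (642,312) has sprung back, and the socket, wrench and tin have not moved. I'm handing in the job.

```bash
python3 -c "
from workcell import bot
print(bot.job_done())"
```

```text
the job is handed in; nothing more can be done
None
```

I turned the dial to the large-dot detent, pressed the button fully down and let it spring back, and handed the job in at about 10 s; the final picture shows the dial at that mark, with the socket, wrench and tin unmoved; the carton was outside that picture but nowhere near the arm's path.

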